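Seat the tube and hold the spark guard open for tacking

TASK

With the spark guard left shut, slide the blue tube along its cradle into the spark box, feeling for the end stop hidden inside, until the tube sits against it; do not ram it. Then lift the guard to 40 degrees open (the yellow mark on the arc) and keep holding it there so the joint can be tacked: the guard springs shut if let go, so the program finishes while still holding it. Leave the tube seated and the other things on the table alone.

Things in the scene. Friction and masses are not known exactly. Their poses are not given: they have to be found in the camera images.
- fixture: Tacking fixture fixed to the table. Grey base plate 12 mm thick, x -115..115, y -310..110 mm. Origin on the table under the middle of the dark grey spark box (x, y within +-100, +-95 mm, 115 mm high, walls 5 mm); z up; -x is the side with the guard's free edge and handle, towards the robot; +y runs along the cradle into the box
- box_mouth (a point): Middle of the opening in the box's -y wall, 70 mm wide, from 12 to 95 mm above the table, at the fixture's y = -95 mm, 53 mm above the table. The cradle runs through it: two round steel rods 12 mm thick along y at x = +-18 mm, tops 40 mm above the table, from y = -305 to 80 mm
- angle_mark (a point): Fat yellow mark at 40 degrees of opening on the thin protractor arc (ticks every 10 degrees) beside the box, at the fixture's y = 112 mm. The arc has radius 130 mm about the hinge axis and rises 128 mm above the box top
- tube: Loose blue steel tube with bright ends, 40 mm diameter, 240 mm long, 0.4 to 0.85 kg, lying on the cradle, axis 53 mm above the table; it slides and may roll. Origin at its middle; its y axis is the tube's axis, +y towards the stop. Its outer end sticks out of the box, free to be gripped across from above or pushed; its inner end starts 50 to 120 mm short of the stop
- tube_inner_end (a point): Centre of the tube's end face inside the box, the one that must meet the stop
- tube_outer_end (a point): Centre of the tube's end face outside the box, 240 mm from the inner end
- stop: Fixed brass end stop, a block 60 (x) x 20 (y) x 55 mm high across the cradle inside the spark box, hidden under the shut guard; set at a different place along the fixture's y each time. Origin at the centre of its underside, 12 mm above the table; axes as the fixture's. Its face towards the tube is 10 mm to -y of the origin
- guard (a joint): Hinge angle of the spark guard in rad: 0 shut (flat on the box), growing as its free edge is lifted; 40 degrees = 0.698; end of travel 1.7. It falls and is sprung shut: holding it at 40 degrees takes about 4 to 9 N at the handle
- guard_hinge (a point): Midpoint of the guard's hinge axis, 115 mm above the table at the fixture's x = 100 mm, y = 0; the axis runs along the fixture's y
- guard_handle (a point): Middle of the guard's round steel handle bar: 12 mm thick, 100 mm long along the fixture's y, axis 42 mm above the 5 mm thick red guard plate (205 x 200 mm). With the guard shut it is 165 mm to fixture -x of the hinge axis and 47 mm above it. The bar can turn between the fingers as the guard swings, so the tool can stay pointing down
- disc: Brown grinding disc, 100 mm across, 6 mm thick, lying on the table beside the fixture, leave alone; origin at the centre of its underside
- brush: Hand brush lying on the table before the spark box, leave alone; origin at the middle of its underside, along its x
- hammer: Hammer lying on the left of the table, leave alone; origin at the middle of its underside, along its x
- spray: Spray can 66 mm across, 170 mm high, standing at the left, leave alone; origin at the centre of its underside
- bent_tube: Bent bright steel tube, 22 mm thick, about 220 mm long, lying at the right, leave alone; origin about its middle at table height
- magnet_block: Red switchable magnet block, 50 mm cube, at the right, leave alone; origin at the centre of its underside
- clamp: Red U-shaped clamp, 90 x 80 x 14 mm, lying flat at the left, leave alone; origin at the middle of its back bar's underside
There are look-alikes about, which are no part of the job. What is shaped like the tube but green or white is not meant.

How it is judged:
By the outcome, as a careful person would: the job done as asked, in the order asked, and still so for the second after the job is handed in, while the arm keeps its last pose, push and grip.
It also fails if it takes over 54 s, if anything falls off the work surface, if the arm or the gripper's body presses on something with over 40 N, if the wrist force passes 120 N, or if a joint passes its speed limit or range.

ROBOT

A 6-joint arm with a two-finger parallel gripper is mounted at the origin on the work surface. World frame = base frame: x ahead of the robot, y to its left, z up, the work surface at z = 0. Lengths are in m, angles in rad, forces in N, time in s.
With the tool pointing down it reaches from about 0.3 to 0.75 m from the base axis. Payload 8.5 kg.
Tool frame: the origin (TCP) lies midway between the tips of the shut fingers; the grasp point (between the pads) lies 19 mm behind it; z points along the fingers, y is the line along which they close (so a half turn about z gives the same grasp; the last joint's range is limited). The gripper opens to 88 mm and grips with 3 to 60 N. Pads are 18 mm wide; open, the fingers measure 123 mm over their backs; the gripper's body (75 mm by 187 mm) begins 45 mm behind the grasp point.
Start: joints at [-1.537, 0.381, 1.297, -0, 1.464, -0.215], TCP at [0.135, -0.533, 0.239] pointing down, gripper open.
Joint ranges: [-3.11, 3.11], [-0.89, 2.33], [0.22, 2.48], [-1.42, 4.56], [0.17, 2.85], [-2.88, 2.88]. Speed limits (rad/s): [2.39, 2.39, 3.14, 3.14, 3.14, 3.14].

INTERFACE

Orientations are given as a 3x3 rotation matrix whose columns are the frame's x, y, z axes.
In Python, from station import r gives the robot as it stands.
- The arm moves only by the tool arm_command, never from a script. Its arguments are lists of equal length, an entry for each row: "delta_pos": the shift along the tool's x, y, z in mm, a list of three; "roll": the turn about the tool's z in degrees; "grip": the closure, from 0 (fully open) to 1 (shut). In form: {"delta_pos": [[x, y, z], ...], "roll": [roll, ...], "grip": [grip, ...]}. A call has 1 to 10 rows; each row shifts and turns the commanded pose from where the row before left it, along the tool's axes as they then stand; what a row does not reach is not made up. A row lasts 1/12 s, in which the tool goes at most 41.7 mm and 7.16 degrees, less where a joint would pass 70% of its speed; a pose out of reach is approached as far as the arm can. A call is refused whole if a number of a shift passes 41.7 or a number of a turn 7.16, either way. A call with a gripper value outside its range is refused whole. The fingers move at their own pace and stop on an object; "squeeze" is the grip in N (left out, the last holds). Time passes only in rows, so rows that do not move let the fingers close. It gives the time, the measured TCP pose, the force, the opening and the grip force at its end, in the units of the state.
- r.sense(): the state, without advancing time (a new reading comes with each control period).
- r.capture(name): name is "scene" or "top" or "wrist"; returns the picture (420x560x3 uint8, blue, green, red); there is no depth.
- r.get_calibration(name): a dict with "K" (3x3 intrinsics, pixels), "R" (3x3) and "t" (3): a world point X has camera coordinates R X + t; the wrist camera has in their place "hand_eye" (4x4, takes a point from camera to tool coordinates, whose origin is the TCP and whose axes are the flange's). Camera axes: x right, y down, z forward; pixel columns grow to the right and rows downward; lengths in m; the calibration is good to about 2 mm. A picture is of the moment at which its call begins: read the wrist's pose just before it. get_calibration takes no time and is no camera call.
- r.job_done(): hands the job in; it is judged then, once.
Trained networks look in the newest picture that a camera, given by its name, has taken for a name from the list of things; names that differ only in an ending like _2 or _b are one class to them, and where a whole thing is asked for, a point or a joint stands for the part that bears it (a point fixed in the world has none). Each returns a list of dicts, best first, with "p" (0 to 1); they miss things now and then, are a little off and sometimes report something else, mostly with a low value. They report only what shows in the picture. A call takes as long as a camera call. They do not tell look-alikes from the thing itself.
- r.boxes_of(camera, target): "extent" ([left, top, right, bottom] in pixels, round what is visible of it).
- r.outline_of(camera, target): "region" (420x560 bool, what is visible of it) and "extent" ([left, top, right, bottom] in pixels, round what is visible of it).
- r.mark_of(camera, target): "position" ([row, column] in pixels: a listed point, or the origin of a listed thing).
The state is a dict: "time_s": time; "joints": joint angles; "qd": joint speeds; "joint_torque": joint torques, N m; "tool_pos": TCP position; "tcp_rot": TCP orientation; "force": force on the tool from outside, world axes, zero at the start; "ft_torque": the same for the moment, N m; "gripper_width": opening from 0.0 (shut) to 1.0 (fully open); "grasp_force": force on a finger pad.
Only numpy, scipy, OpenCV 4.12 (cv2) and the standard library are available. Lean on these libraries where they do the work, as an engineer would, in place of code of your own. Each camera call takes 0.05 s, during which the arm holds its last target. There are 200 camera calls.

## Working session

There is one attempt and no reset: what is moved stays moved. The work goes in short steps, Python scripts to look and compute and a tool call to move; the robot and the scene stay as the last step left them, time stands still between calls to the robot, and variables do not carry over. Pictures are saved under pics/ and viewed, at most 10 in all, crops included, and the job is handed in when it is done.

Besides the shell and the picture viewer there is one more tool, called after "Request:" as name(argument=value, ...), one argument or row to a line, values as JSON. arm_command: Moves the arm, as the interface text tells. Its arguments: {"type":"object","properties":{"delta_pos":{"type":"array","items":{"type":"array","items":{"type":"number"}}},"roll":{"type":"array","items":{"type":"number"}},"grip":{"type":"array","items":{"type":"number"}},"squeeze":{"type":"number"}},"required":["delta_pos","roll","grip"]}

```bash
ls; mkdir -p pics; python3 - <<'E'
from station import r
import cv2,numpy as np
s=r.sense();print(s)
for n in("scene","top"):
    cv2.imwrite(f"pics/{n}0.png",r.capture(n)); c=r.get_calibration(n);print(n,c)
    for t in("box_mouth","angle_mark","tube_outer_end","tube","guard_hinge","guard_handle","fixture"):
        print(t,[(np.round(d["position"],1).tolist(),round(d["p"],2)) for d in r.mark_of(n,t)[:3]])
E
```

```text
pics
{'time_s': 0.0, 'joints': array([-1.53728693e+00,  3.81210133e-01,  1.29824231e+00,  1.35185382e-05,
        1.46362628e+00, -2.15309089e-01]), 'qd': array([ 0.00153136,  0.00156467,  0.00054536,  0.00032134, -0.00098456,
       -0.000224  ]), 'joint_torque': array([ 3.24722350e-04, -4.37925303e+01, -2.24558580e+01,  7.13875866e-02,
        3.52441426e-02, -9.95617029e-05]), 'tool_pos': array([ 0.13542907, -0.53277667,  0.23813641]), 'tcp_rot': array([[ 9.69204422e-01,  2.46257563e-01, -3.63544229e-05],
       [ 2.46257344e-01, -9.69203340e-01,  1.48568218e-03],
       [ 3.30625645e-04, -1.44888228e-03, -9.99998896e-01]]), 'force': array([-0.01105934, -0.07753818,  0.92658583]), 'ft_torque': array([ 0.02055228,  0.01920767, -0.01580194]), 'grasp_force': 0.0, 'gripper_width': 0.9974745566976314}
scene {'K': array([[522.50458763,   0.        , 277.02387939],
       [  0.        , 522.50458763, 201.36997003],
       [  0.        ,   0.        ,   1.        ]]), 'R': array([[-0.11682875,  0.9931505 , -0.0017657 ],
       [ 0.5374702 ,  0.0617298 , -0.84102034],
       [-0.83515078, 
[... 452 characters left out ...]
57273,   0.        , 277.52289111],
       [  0.        , 537.19557273, 197.86291703],
       [  0.        ,   0.        ,   1.        ]]), 'R': array([[-1.23098923e-05, -9.99990306e-01, -4.40313534e-03],
       [-9.83763594e-01,  8.02337060e-04, -1.79467402e-01],
       [ 1.79469195e-01,  4.32943502e-03, -9.83754067e-01]]), 't': array([-0.008703  ,  0.47698011,  1.97610126])}
box_mouth [([168.5, 277.8], 0.94)]
angle_mark [([161.5, 220.6], 0.76)]
tube_outer_end [([297.1, 164.2], 0.84), ([169.1, 328.2], 0.73), ([276.3, 374.8], 0.43)]
tube [([169.2, 297.2], 0.69), ([278.0, 192.7], 0.69)]
guard_hinge [([136.7, 254.6], 0.77)]
guard_handle [([180.7, 251.6], 0.79)]
fixture [([172.1, 254.1], 0.75)]
```

```bash
cat > h.py <<'E'
import numpy as np,cv2
from station import r
def proj(n,X):
    c=r.get_calibration(n);p=c["K"]@(c["R"]@np.asarray(X,float).T+c["t"][:,None]);return (p[:2]/p[2]).T
def onplane(n,rc,z):
    c=r.get_calibration(n);d=c["R"].T@np.linalg.solve(c["K"],[rc[1],rc[0],1]);o=-c["R"].T@c["t"]
    return o+d*(z-o[2])/d[2]
E
python3 - <<'E'
from h import *
a=cv2.imread("pics/top0.png")[90:330,150:430];cv2.imwrite("pics/t1.png",cv2.resize(a,None,fx=2.5,fy=2.5,interpolation=2))
a=cv2.imread("pics/scene0.png")[120:330,150:430];cv2.imwrite("pics/s1.png",cv2.resize(a,None,fx=2.8,fy=2.8,interpolation=2))
for t,rc,z in(("mouth",(168.5,277.8),.053),("outer",(169.1,328.2),.053),("hinge",(136.7,254.6),.115),("handle",(180.7,251.6),.162),("fix",(172.1,254.1),0)):print(t,onplane("top",rc,z))
for t,rc,z in(("outer",(241.9,208.3),.053),("hinge",(253.6,298),.115),("handle",(205.8,302.9),.162)):print(t,onplane("scene",rc,z))
E
```

```text
mouth [ 0.58793446 -0.00999057  0.053     ]
outer [ 0.58540562 -0.20027464  0.053     ]
hinge [0.69399842 0.07560711 0.115     ]
handle [0.51739452 0.0827445  0.162     ]
fix [0.5864014 0.0820571 0.       ]
outer [ 0.58847726 -0.20729496  0.053     ]
hinge [0.69237089 0.07842426 0.115     ]
handle [0.51806232 0.07785582 0.162     ]
```

View pics/t1.png

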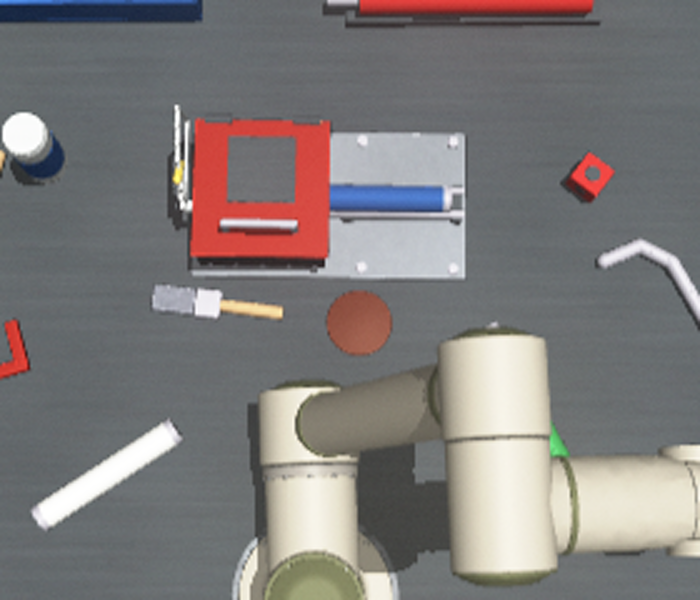

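View pics/s1.png

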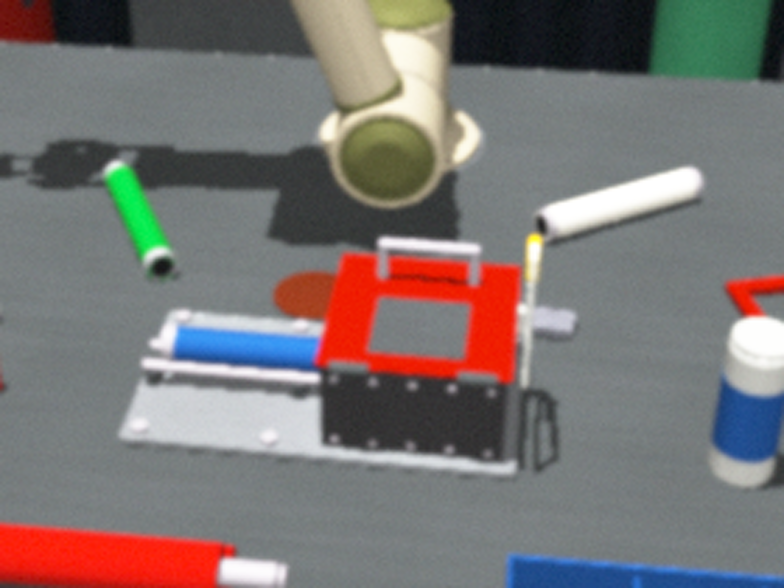

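The top view shows the blue tube's outer end at about (449,198) in the crop, the red shut guard with its bar at (258,226), and the yellow mark at (180,173). The scene view agrees, with the bar at (430,243), and the fixture is almost aligned with the world axes. Next I'll turn the tool so the fingers close along world x.

Request:
arm_command(
  delta_pos=[
    [0,0,0],
    [0,0,0],
    [0,0,0],
    [0,0,0],
    [0,0,0],
    [0,0,0],
    [0,0,0],
    [0,0,0],
    [0,0,0],
    [0,0,0],
  ],
  roll=[-7,-7,-7,-7,-7,-7,-7,-7,-7,-7],
  grip=[0,0,0,0,0,0,0,0,0,0],
)

```text
time_s: 1.63
tool_pos: [0.1354, -0.5331, 0.2387]
tcp_rot: [[0.094, 0.996, -0.0], [0.996, -0.094, -0.0], [-0.0, -0.0, -1.0]]
force: [-0.2, 0.1, 0.1]
gripper_width: 1.006
grasp_force: 0.0
```

Request:
arm_command(
  delta_pos=[
    [0,0,0],
    [25,32,0],
    [25,32,0],
    [25,32,0],
    [25,32,0],
    [25,32,0],
    [25,32,0],
    [25,32,0],
    [25,32,0],
    [25,32,0],
  ],
  roll=[-5.2,0,0,0,0,0,0,0,0,0],
  grip=[0,0,0,0,0,0,0,0,0,0],
)

```text
time_s: 2.47
tool_pos: [0.4269, -0.3093, 0.239]
tcp_rot: [[0.01, 1.0, 0.0], [1.0, -0.01, -0.0], [-0.0, 0.0, -1.0]]
force: [0.7, -1.4, -0.1]
gripper_width: 0.996
grasp_force: 0.0
```

Request:
arm_command(
  delta_pos=[
    [25,32,0],
    [25,32,0],
    [25,32,0],
    [25,32,0],
    [25,32,0],
    [0,0,0],
    [0,0,0],
    [0,0,0],
  ],
  roll=[0,0,0,0,0,0,0,0],
  grip=[0,0,0,0,0,0,0,0],
)

```text
time_s: 3.13
tool_pos: [0.5864, -0.1875, 0.2385]
tcp_rot: [[0.009, 1.0, -0.001], [1.0, -0.009, -0.0], [-0.0, -0.001, -1.0]]
force: [-1.1, -1.1, -0.5]
gripper_width: 1.002
grasp_force: 0.0
```

```bash
cat >> h.py <<'E'
def wrist_cam():
    s=r.sense();H=r.get_calibration("wrist")["hand_eye"];T=np.eye(4);T[:3,:3]=s["tcp_rot"];T[:3,3]=s["tool_pos"];return T@H
def wpoint(W,rc,z):
    K=r.get_calibration("wrist")["K"];d=W[:3,:3]@np.linalg.solve(K,[rc[1],rc[0],1]);o=W[:3,3];return o+d*(z-o[2])/d[2]
E
python3 - <<'E'
from h import *
W=wrist_cam();im=r.capture("wrist");cv2.imwrite("pics/w1.png",im);print(W.round(3))
for t,z in(("box_mouth",.053),("tube_outer_end",.053),("tube",.053),("guard_handle",.162)):
    for d in r.mark_of("wrist",t)[:2]:print(t,round(d["p"],2),np.round(d["position"]),wpoint(W,d["position"],z).round(4))
E
```

```text
[[ 1.    -0.008 -0.004  0.588]
 [-0.009 -0.952 -0.307 -0.107]
 [-0.001  0.307 -0.952  0.384]
 [ 0.     0.     0.     1.   ]]
tube_outer_end 0.82 [201. 278.] [ 0.5833 -0.2063  0.053 ]
tube 0.72 [ 81. 279.] [ 0.5857 -0.0835  0.053 ]
tube 0.67 [271.  54.] [ 0.3175 -0.2907  0.053 ]
```

View pics/w1.png

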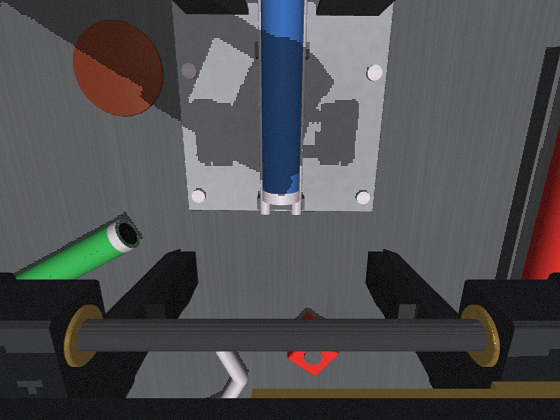

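The wrist view shows the tube's outer end at about (row 200, col 281), with the rods either side of it and the plate's end edge at row 211.

```bash
python3 - <<'E'
from h import *
im=cv2.imread("pics/w1.png").astype(int);W=wrist_cam()
hsv=cv2.cvtColor(im.astype(np.uint8),cv2.COLOR_BGR2HSV)
P=[]
for row in range(10,190,5):
    c=np.where((hsv[row,240:330,0]>100)&(hsv[row,240:330,0]<125)&(hsv[row,240:330,1]>140))[0]+240
    if len(c)>20:P.append(wpoint(W,(row,(c.min()+c.max())/2),.058)[:2])
P=np.array(P);f=np.polyfit(P[:,1],P[:,0],1);print("x=f(y)",f,"yaw deg",-np.degrees(np.arctan(f[0])),np.std(P[:,0]-np.polyval(f,P[:,1])),"x at -.185",np.polyval(f,-.185))
for rc in((211,190),(210,373)):print(wpoint(W,rc,.012))
for rc in((214,265),(214,296)):print(wpoint(W,rc,.034))
E
```

```text
x=f(y) [0.01808391 0.58949356] yaw deg -1.036018861866532 0.00024138539458559358 x at -.185 0.5861480335893945
[ 0.47243692 -0.23147742  0.012     ]
[ 0.70085582 -0.23266318  0.012     ]
[ 0.56728925 -0.22887426  0.034     ]
[ 0.60382724 -0.22927433  0.034     ]
```

Request:
arm_command(
  delta_pos=[
    [3,0,37],
    [0,0,37],
    [0,0,37],
    [0,0,37],
    [0,0,30],
    [0,0,16],
    [0,0,0],
    [0,0,0],
  ],
  roll=[0.5,0,0,0,0,0,0,0],
  grip=[0,0,0,0,0,0,0,0],
)

```text
time_s: 4.05
tool_pos: [0.5866, -0.1848, 0.0449]
tcp_rot: [[0.019, 1.0, -0.001], [1.0, -0.019, 0.0], [0.0, -0.001, -1.0]]
force: [0.5, -0.6, 0.8]
gripper_width: 0.995
grasp_force: 0.0
```

Request:
arm_command(
  delta_pos=[
    [0,0,0],
    [0,0,0],
    [0,0,0],
    [0,0,0],
    [0,0,0],
    [0,0,0],
    [0,0,0],
    [0,0,0],
  ],
  roll=[0,0,0,0,0,0,0,0],
  grip=[0.6,0.6,0.6,0.6,0.6,0.6,0.6,0.6],
  squeeze=12,
)

```text
time_s: 4.72
tool_pos: [0.5854, -0.1843, 0.0447]
tcp_rot: [[0.018, 1.0, -0.004], [1.0, -0.018, 0.0], [0.0, -0.004, -1.0]]
force: [-6.0, 0.5, 3.5]
gripper_width: 0.447
grasp_force: 12.0
```

Request:
arm_command(
  delta_pos=[
    [0,-1,0],
    [5,0,0],
    [5,0,0],
    [5,0,0],
    [5,0,0],
    [5,0,0],
    [5,0,0],
  ],
  roll=[0,0,0,0,0,0,0],
  grip=[0.6,0.6,0.6,0.6,0.6,0.6,0.6],
)

```text
time_s: 5.3
tool_pos: [0.586, -0.1551, 0.0448]
tcp_rot: [[0.018, 1.0, -0.001], [1.0, -0.018, -0.002], [-0.002, -0.001, -1.0]]
force: [-3.0, -6.4, 1.2]
gripper_width: 0.45
grasp_force: 12.0
```

Request:
arm_command(
  delta_pos=[
    [4,0,0],
    [4,0,0],
    [3,0,0],
    [2,0,0],
    [0,0,0],
  ],
  roll=[0,0,0,0,0],
  grip=[0.6,0.6,0.6,0.6,0.6],
)

```text
time_s: 5.72
tool_pos: [0.5862, -0.1417, 0.0447]
tcp_rot: [[0.018, 1.0, -0.001], [1.0, -0.018, -0.001], [-0.001, -0.001, -1.0]]
force: [-3.2, -2.7, 1.0]
gripper_width: 0.448
grasp_force: 12.0
```

```bash
python3 - <<'E'
from h import *
im=r.capture("top");cv2.imwrite("pics/t2.png",cv2.resize(im[120:220,250:370],None,fx=5,fy=5,interpolation=2))
for d in r.mark_of("top","tube_outer_end"):print(round(d["p"],2),d["position"],onplane("top",d["position"],.053))
W=wrist_cam();im=r.capture("wrist");cv2.imwrite("pics/w2.png",im)
for d in r.mark_of("wrist","tube_outer_end"):print(round(d["p"],2),d["position"],wpoint(W,d["position"],.053))
E
```

```text
0.78 [299.4, 162.6] [0.10200346 0.40695513 0.053     ]
0.71 [279.1, 375.2] [ 0.17456115 -0.36418163  0.053     ]
0.66 [180.1, 252.2] [0.54321115 0.08636474 0.053     ]
0.73 [312.4, 281.6] [ 0.58691367 -0.16224566  0.053     ]
```

View pics/w2.png

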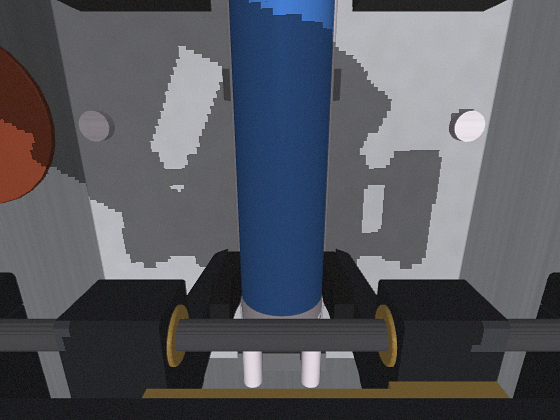

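The tube moved with the gripper without slipping: its outer end is still about 21 mm behind the grasp. Now I'll feel for the stop in small steps.

Request:
arm_command(
  delta_pos=[
    [1,0,0],
    [1,0,0],
    [1,0,0],
    [1,0,0],
    [1,0,0],
    [1,0,0],
    [1,0,0],
    [1,0,0],
  ],
  roll=[0,0,0,0,0,0,0,0],
  grip=[0.6,0.6,0.6,0.6,0.6,0.6,0.6,0.6],
)

```text
time_s: 6.58
tool_pos: [0.5864, -0.1341, 0.0448]
tcp_rot: [[0.018, 1.0, -0.001], [1.0, -0.018, -0.001], [-0.001, -0.001, -1.0]]
force: [-4.2, -6.8, 0.9]
gripper_width: 0.451
grasp_force: 12.0
```

Request:
arm_command(
  delta_pos=[
    [1,0,0],
    [1,0,0],
    [1,0,0],
    [1,0,0],
    [1,0,0],
    [1,0,0],
    [1,0,0],
  ],
  roll=[0,0,0,0,0,0,0],
  grip=[0.6,0.6,0.6,0.6,0.6,0.6,0.6],
)

```text
time_s: 7.17
tool_pos: [0.5865, -0.1271, 0.0448]
tcp_rot: [[0.018, 1.0, -0.001], [1.0, -0.018, -0.001], [-0.001, -0.001, -1.0]]
force: [-3.2, -7.0, 1.8]
gripper_width: 0.453
grasp_force: 12.0
```

Request:
arm_command(
  delta_pos=[
    [1,0,0],
    [1,0,0],
    [1,0,0],
    [1,0,0],
    [1,0,0],
    [1,0,0],
    [1,0,0],
  ],
  roll=[0,0,0,0,0,0,0],
  grip=[0.6,0.6,0.6,0.6,0.6,0.6,0.6],
)

```text
time_s: 7.75
tool_pos: [0.5867, -0.1201, 0.0448]
tcp_rot: [[0.018, 1.0, -0.001], [1.0, -0.018, -0.001], [-0.001, -0.001, -1.0]]
force: [-4.3, -6.6, 1.4]
gripper_width: 0.446
grasp_force: 12.0
```

Request:
arm_command(
  delta_pos=[
    [1,0,0],
    [1,0,0],
    [1,0,0],
    [1,0,0],
    [1,0,0],
    [1,0,0],
    [1,0,0],
  ],
  roll=[0,0,0,0,0,0,0],
  grip=[0.6,0.6,0.6,0.6,0.6,0.6,0.6],
)

```text
time_s: 8.33
tool_pos: [0.5868, -0.1131, 0.0447]
tcp_rot: [[0.018, 1.0, -0.001], [1.0, -0.018, -0.001], [-0.001, -0.001, -1.0]]
force: [-3.4, -6.7, 1.4]
gripper_width: 0.451
grasp_force: 12.0
```

Request:
arm_command(
  delta_pos=[
    [1,0,0],
    [1,0,0],
    [1,0,0],
    [1,0,0],
    [1,0,0],
    [1,0,0],
    [1,0,0],
  ],
  roll=[0,0,0,0,0,0,0],
  grip=[0.6,0.6,0.6,0.6,0.6,0.6,0.6],
)

```text
time_s: 8.92
tool_pos: [0.5869, -0.1061, 0.0447]
tcp_rot: [[0.018, 1.0, -0.001], [1.0, -0.018, -0.001], [-0.001, -0.001, -1.0]]
force: [-3.6, -6.5, 1.3]
gripper_width: 0.45
grasp_force: 12.0
```

Request:
arm_command(
  delta_pos=[
    [1,0,0],
    [1,0,0],
    [1,0,0],
    [1,0,0],
    [1,0,0],
    [1,0,0],
    [1,0,0],
  ],
  roll=[0,0,0,0,0,0,0],
  grip=[0.6,0.6,0.6,0.6,0.6,0.6,0.6],
)

```text
time_s: 9.5
tool_pos: [0.587, -0.1013, 0.0448]
tcp_rot: [[0.019, 1.0, -0.001], [1.0, -0.019, -0.005], [-0.005, -0.001, -1.0]]
force: [-5.6, -17.3, 0.1]
gripper_width: 0.445
grasp_force: 12.0
```

Contact: the force jumped from 6.5 to 17 N and the motion stalled. I'll ease off a little without reversing, check, then release.

Request:
arm_command(
  delta_pos=[
    [-1,0,0],
    [0,0,0],
    [0,0,0],
  ],
  roll=[0,0,0],
  grip=[0.6,0.6,0.6],
)

```text
time_s: 9.75
tool_pos: [0.587, -0.1012, 0.0448]
tcp_rot: [[0.018, 1.0, -0.001], [1.0, -0.018, -0.003], [-0.003, -0.001, -1.0]]
force: [-5.1, -11.8, 1.0]
gripper_width: 0.447
grasp_force: 12.0
```

Request:
arm_command(
  delta_pos=[
    [0.5,0,0],
    [0.5,0,0],
    [0,0,0],
  ],
  roll=[0,0,0],
  grip=[0.6,0.6,0.6],
)

```text
time_s: 10.0
tool_pos: [0.587, -0.1012, 0.0449]
tcp_rot: [[0.018, 1.0, -0.001], [1.0, -0.018, -0.005], [-0.005, -0.001, -1.0]]
force: [-5.7, -15.8, 0.2]
gripper_width: 0.449
grasp_force: 12.0
```

Request:
arm_command(
  delta_pos=[
    [-1,-1,0],
    [0,0,0],
    [0,0,0],
    [0,0,0],
    [0,0,0],
    [0,0,0],
    [0,0,0],
  ],
  roll=[0,0,0,0,0,0,0],
  grip=[0.6,0.6,0,0,0,0,0],
)

```text
time_s: 10.58
tool_pos: [0.5864, -0.099, 0.0447]
tcp_rot: [[0.018, 1.0, 0.0], [1.0, -0.018, 0.0], [0.0, 0.0, -1.0]]
force: [0.5, -1.0, 0.6]
gripper_width: 0.804
grasp_force: 0.0
```

Request:
arm_command(
  delta_pos=[
    [0,0,-30],
    [0,0,-38],
    [0,0,-38],
    [0,0,-38],
    [0,0,-38],
    [0,0,0],
    [0,0,0],
  ],
  roll=[0,0,0,0,0,0,0],
  grip=[0,0,0,0,0,0,0],
)

```text
time_s: 11.17
tool_pos: [0.5868, -0.0993, 0.2287]
tcp_rot: [[0.018, 1.0, 0.004], [1.0, -0.018, -0.001], [-0.001, 0.004, -1.0]]
force: [-0.6, -0.5, -0.2]
gripper_width: 0.999
grasp_force: 0.0
```

```bash
python3 - <<'E'
from h import *
W=wrist_cam();im=r.capture("wrist");cv2.imwrite("pics/w3.png",im)
for t,z in(("tube_outer_end",.053),("guard_handle",.162),("box_mouth",.053)):
  for d in r.mark_of("wrist",t):print(t,round(d["p"],2),d["position"],wpoint(W,d["position"],z))
E
```

```text
tube_outer_end 0.73 [211.4, 283.1] [ 0.58978657 -0.12730183  0.053     ]
```

View pics/w3.png

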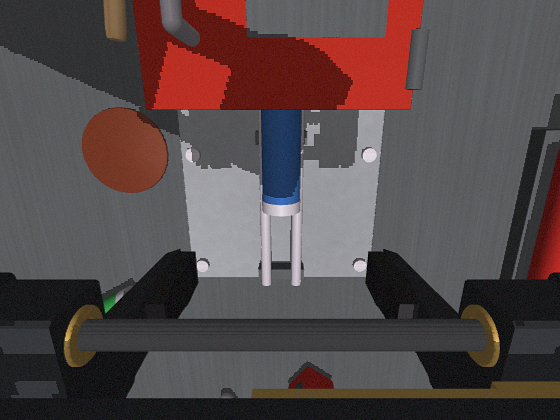

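The wrist view shows the tube's outer end at about (209,281), which is y ≈ -0.124, so it stayed seated. Now I'll go over the handle.

Request:
arm_command(
  delta_pos=[
    [0,0,-40],
    [30,-12,-10],
    [30,-12,0],
    [30,-12,0],
    [30,-12,0],
    [10,-12,0],
    [0,0,0],
    [0,0,0],
  ],
  roll=[0,0,0,0,0,0,0,0],
  grip=[0,0,0,0,0,0,0,0],
)

```text
time_s: 12.03
tool_pos: [0.5285, 0.032, 0.2761]
tcp_rot: [[0.017, 1.0, -0.001], [1.0, -0.017, 0.0], [-0.0, -0.001, -1.0]]
force: [0.9, -0.6, -0.2]
gripper_width: 1.002
grasp_force: 0.0
```

```bash
python3 - <<'E'
from h import *
W=wrist_cam();im=r.capture("wrist");cv2.imwrite("pics/w4.png",im)
for t,z in(("guard_hinge",.115),("guard_handle",.162)):
  for d in r.mark_of("wrist",t):print(t,round(d["p"],2),d["position"],wpoint(W,d["position"],z))
E
```

```text
guard_hinge 0.76 [144.2, 449.5] [0.69152862 0.07463156 0.115     ]
guard_handle 0.93 [145.8, 275.8] [0.52557752 0.08151087 0.162     ]
```

View pics/w4.png

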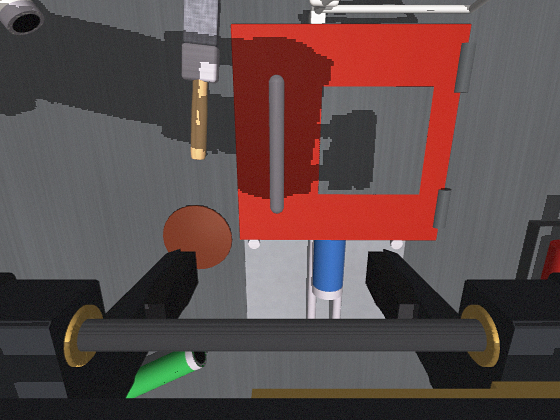

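The handle bar runs through (145,276), so it's at x 0.526, y 0.081. The tube's end at (290,327) still sticks out of the box. Next: down and grip the bar.

Request:
arm_command(
  delta_pos=[
    [22,-2,0],
    [20,-1,20],
    [0,0,37],
    [0,0,37],
    [0,0,25],
    [0,0,12],
    [0,0,0],
    [0,0,0],
  ],
  roll=[0,0,0,0,0,0,0,0],
  grip=[0,0,0,0,0,0,0,0],
)

```text
time_s: 12.85
tool_pos: [0.5269, 0.0731, 0.1455]
tcp_rot: [[0.019, 1.0, -0.001], [1.0, -0.019, 0.0], [0.0, -0.001, -1.0]]
force: [0.4, -0.4, 0.5]
gripper_width: 1.001
grasp_force: 0.0
```

Request:
arm_command(
  delta_pos=[
    [0,0,0],
    [0,0,0],
    [0,0,0],
    [0,0,0],
    [0,0,0],
    [0,0,0],
    [0,0,0],
    [0,0,0],
    [0,0,0],
    [0,0,0],
  ],
  roll=[0,0,0,0,0,0,0,0,0,0],
  grip=[1,1,1,1,1,1,1,1,1,1],
  squeeze=25,
)

```text
time_s: 13.68
tool_pos: [0.5265, 0.0738, 0.1457]
tcp_rot: [[0.018, 1.0, -0.0], [1.0, -0.018, 0.0], [0.0, -0.0, -1.0]]
force: [-0.9, 0.6, 0.5]
gripper_width: 0.267
grasp_force: 0.0
```

Request:
arm_command(
  delta_pos=[
    [0,0,0],
    [0,0,0],
    [0,0,0],
    [0,0,0],
  ],
  roll=[0,0,0,0],
  grip=[1,1,1,1],
  squeeze=35,
)

```text
time_s: 14.02
tool_pos: [0.5249, 0.0739, 0.1454]
tcp_rot: [[0.018, 1.0, -0.004], [1.0, -0.018, -0.0], [-0.0, -0.004, -1.0]]
force: [-7.0, -1.4, 3.1]
gripper_width: 0.12
grasp_force: 35.1
```

```bash
python3 - <<'E'
import numpy as np
a0=np.arctan2(47,165);R=np.hypot(47,165);p=[(R*(np.cos(a0)-np.cos(a0+np.radians(t))),R*(np.sin(a0+np.radians(t))-np.sin(a0))) for t in np.arange(0,41,2.5)]
print(np.round(p,1).tolist());print(np.round(np.diff(p,axis=0),1).tolist())
E
```

```text
[[0.0, 0.0], [2.2, 7.2], [4.7, 14.2], [7.5, 21.1], [10.7, 27.9], [14.1, 34.6], [17.8, 41.1], [21.8, 47.4], [26.0, 53.6], [30.5, 59.6], [35.3, 65.3], [40.3, 70.9], [45.6, 76.2], [51.1, 81.3], [56.8, 86.1], [62.7, 90.7], [68.8, 95.1]]
[[2.2, 7.2], [2.5, 7.0], [2.8, 6.9], [3.1, 6.8], [3.4, 6.7], [3.7, 6.5], [4.0, 6.3], [4.3, 6.2], [4.5, 6.0], [4.8, 5.8], [5.0, 5.5], [5.3, 5.3], [5.5, 5.1], [5.7, 4.8], [5.9, 4.6], [6.1, 4.3]]
```

Request:
arm_command(
  delta_pos=[
    [0,0.7,-7.2],
    [0,2.5,-7],
    [0,2.8,-6.9],
    [0,3.1,-6.8],
    [0,3.4,-6.7],
    [0,3.7,-6.5],
    [0,4,-6.3],
    [0,4.3,-6.2],
    [0,0,0],
  ],
  roll=[0,0,0,0,0,0,0,0,0],
  grip=[1,1,1,1,1,1,1,1,1],
)

```text
time_s: 14.77
tool_pos: [0.5506, 0.0734, 0.2009]
tcp_rot: [[0.018, 1.0, -0.002], [1.0, -0.018, -0.0], [-0.0, -0.002, -1.0]]
force: [-10.2, -0.9, 1.1]
gripper_width: 0.118
grasp_force: 35.0
```

Request:
arm_command(
  delta_pos=[
    [0,3,-6],
    [0,4.8,-5.8],
    [0,5,-5.5],
    [0,5.3,-5.3],
    [0,5.5,-5.1],
    [0,5.7,-4.8],
    [0,5.9,-4.6],
    [0,5.6,-4.3],
    [0,0,0],
    [0,0,0],
  ],
  roll=[0,0,0,0,0,0,0,0,0,0],
  grip=[1,1,1,1,1,1,1,1,1,1],
)

```text
time_s: 15.6
tool_pos: [0.5915, 0.0726, 0.2434]
tcp_rot: [[0.018, 1.0, 0.0], [1.0, -0.018, -0.001], [-0.0, 0.0, -1.0]]
force: [-11.6, -0.9, 7.7]
gripper_width: 0.122
grasp_force: 35.0
```

```bash
python3 - <<'E'
from h import *
s=r.sense();print(s["force"],s["tool_pos"])
for n in("scene","top"):
    im=r.capture(n);cv2.imwrite(f"pics/{n}5.png",im)
    for t in("guard_handle","angle_mark","guard_hinge","tube_outer_end"):
        for d in r.mark_of(n,t)[:2]:print(n,t,round(d["p"],2),np.round(d["position"],1))
im=cv2.imread("pics/scene5.png")[120:300,200:400];cv2.imwrite("pics/s5.png",cv2.resize(im,None,fx=3.3,fy=3.3,interpolation=2))
h=np.array([.6915,.0765]);ux=np.array([-1,.018]);
P=[]
for a in(30,35,40,45,50):
    for y in(-95,95,112):
        for L,R in((205,"edge"),):
            t=np.radians(a);p=h+ux*L*1e-3*np.cos(t)+np.array([.018,1])*y*1e-3;P.append([*p,.115+L*1e-3*np.sin(t)])
print(np.c_[np.repeat([30,35,40,45,50],3),proj("scene",P).round(1)])
E
```

```text
[-11.6202672   -0.85929697   7.72347439] [0.59145418 0.07260658 0.24338265]
scene guard_handle 0.87 [192.1 301.2]
scene guard_handle 0.4 [221.4 420. ]
scene angle_mark 0.78 [214.6 340.5]
scene guard_hinge 0.74 [255.1 298. ]
scene guard_hinge 0.5 [264.6 296.1]
scene tube_outer_end 0.9 [240.4 234.9]
scene tube_outer_end 0.58 [181.1 192.1]
top guard_handle 0.96 [153.3 251.5]
top angle_mark 0.86 [158.8 221.7]
top tube_outer_end 0.76 [277.6 373. ]
top tube_outer_end 0.65 [170.1 306.6]
[[ 30.  272.6 187.4]
 [ 30.  336.  191.8]
 [ 30.  341.8 192.2]
 [ 35.  272.1 184.7]
 [ 35.  336.2 189.1]
 [ 35.  342.  189.5]
 [ 40.  271.6 182.5]
 [ 40.  336.3 186.9]
 [ 40.  342.2 187.3]
 [ 45.  270.9 180.7]
 [ 45.  336.4 185.1]
 [ 45.  342.4 185.5]
 [ 50.  270.2 179.3]
 [ 50.  336.5 183.8]
 [ 50.  342.5 184.2]]
```

View pics/s5.png

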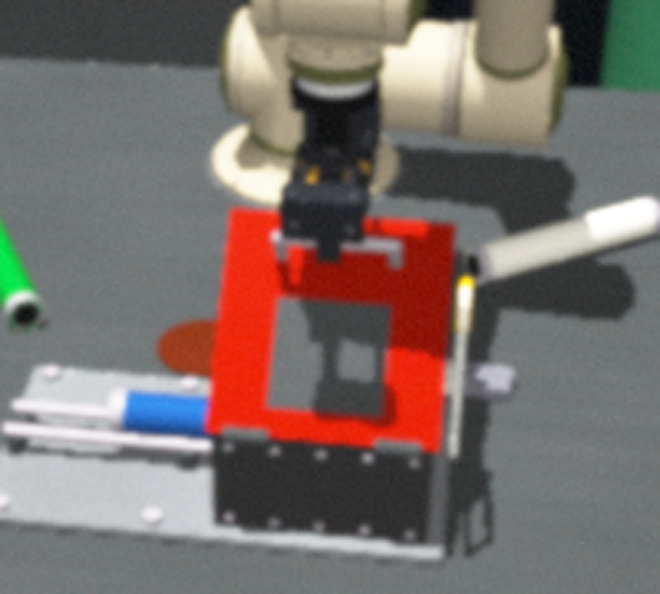

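The scene view shows the guard open about to the mark, its free edge from (232,210) to (455,223) in the crop, and the tube's outer end still at (120,410). I'll measure the angle more finely with the wrist and top views.

```bash
python3 - <<'E'
from h import *
W=wrist_cam();im=r.capture("wrist");cv2.imwrite("pics/w5.png",im)
for t in("guard_handle","guard_hinge","angle_mark"):
    for d in r.mark_of("wrist",t)[:2]:print(t,round(d["p"],2),np.round(d["position"],1))
h=np.array([.6915,.0765]);ux=np.array([-1,.018]);uy=np.array([.018,1])
c=np.linalg.inv(W);K=r.get_calibration("wrist")["K"]
def pt(L,n,y,a):
    t=np.radians(a);q=h+ux*1e-3*(L*np.cos(t)-n*np.sin(t))+uy*y*1e-3;return [*q,.115+1e-3*(L*np.sin(t)+n*np.cos(t))]
for a in(0,35,37.5,40,42.5,45):
    X=np.array([pt(165,47,0,a),pt(205,5,-100,a),pt(205,5,100,a),pt(3,5,-100,a)]);q=(c[:3,:3]@X.T+c[:3,3:]);q=(K@q);q=(q[:2]/q[2]).T
    print(a,"wrist",q.round(0).tolist(),"top",proj("top",X[:3]).round(1).tolist(),"scene",proj("scene",X[:3]).round(1).tolist())
E
```

```text
guard_handle 0.95 [265.  281.5]
guard_hinge 0.81 [193.6 390.8]
angle_mark 0.86 [ 34.1 279. ]
0 wrist [[195.0, 209.0], [174.0, 293.0], [147.0, 72.0], [379.0, 293.0]] top [[252.5, 178.2], [280.4, 192.0], [225.2, 191.0]] scene [[303.2, 207.4], [272.5, 209.2], [336.1, 213.9]]
35 wrist [[263.0, 263.0], [177.0, 397.0], [130.0, 45.0], [383.0, 293.0]] top [[251.7, 156.5], [280.7, 174.0], [222.2, 173.0]] scene [[302.1, 193.0], [270.3, 183.9], [337.9, 188.5]]
37.5 wrist [[275.0, 268.0], [182.0, 407.0], [135.0, 41.0], [383.0, 293.0]] top [[251.7, 154.5], [280.7, 172.0], [222.1, 171.0]] scene [[302.0, 192.7], [270.0, 182.8], [338.0, 187.4]]
40 wrist [[288.0, 272.0], [189.0, 418.0], [142.0, 38.0], [383.0, 293.0]] top [[251.7, 152.4], [280.7, 169.9], [221.9, 168.9]] scene [[301.8, 192.5], [269.7, 181.8], [338.1, 186.4]]
42.5 wrist [[302.0, 277.0], [196.0, 429.0], [151.0, 34.0], [384.0, 293.0]] top [[251.7, 150.3], [280.8, 167.7], [221.8, 166.7]] scene [[301.6, 192.5], [269.4, 180.9], [338.1, 185.5]]
45 wrist [[317.0, 281.0], [205.0, 440.0], [162.0, 31.0], [384.0, 293.0]] top [[251.7, 148.2], [280.8, 165.4], [221.7, 164.4]] scene [[301.4, 192.5], [269.0, 180.1], [338.2, 184.8]]
```

View pics/w5.png

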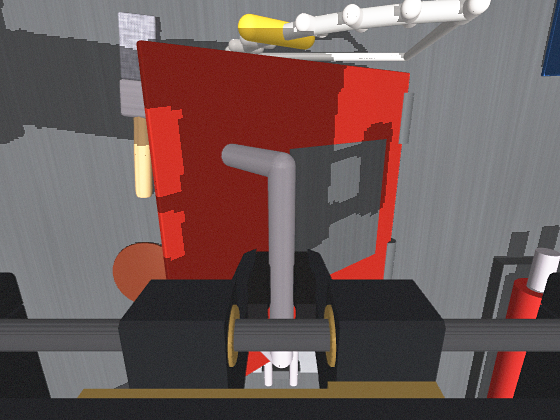

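The wrist view shows the free far corner at (41,138), the hinge-side corner at (73,408) and the bar axis at col 282. I'll fit the angle together with the shut view, w4.

```bash
cat > fit.py <<'E'
from h import *
from scipy.optimize import least_squares
H=r.get_calibration("wrist")["hand_eye"];K=r.get_calibration("wrist")["K"]
def cam(pos,R):
    T=np.eye(4);T[:3,:3]=R;T[:3,3]=pos;return np.linalg.inv(T@H)
Rw=lambda s:np.array([[s,1,0],[1,-s,0],[0,0,-1.]])
C4=cam([.5285,.032,.2761],Rw(.0175))
def pt(p,L,n,y,a):
    t=np.radians(a);ux=np.array([-np.cos(p[2]),-np.sin(p[2])]);uy=np.array([-np.sin(p[2]),np.cos(p[2])])
    return [*(p[:2]+ux*(L*np.cos(t)-n*np.sin(t))+uy*y),.115+L*np.sin(t)+n*np.cos(t)]
def pj(C,X):
    q=K@(C[:3,:3]@X+C[:3,3]);return q[:2]/q[2]
def fit(C5,o5):
    # p: hinge x,y,yaw,L0,L1,angle,pixel bias 2
    def f(p):
        L0,L1=p[3:5];e=[]
        for L,y,o in((L1,.1,(232,25)),(L0,.1,(470,24)),(L1,-.1,(241,240)),(L0,-.1,(437,240))):e+=list(pj(C4,pt(p,L,.005,y,0))+p[6:8]-o)
        e.append(pj(C4,pt(p,.165,.047,0,0))[0]+p[6]-277)
        a=p[5];e+=list(pj(C5,pt(p,L1,.005,.1,a))+p[6:8]-o5["free"])
        e+=list(pj(C5,pt(p,L0,.005,.1,a))+p[6:8]-o5["hinge"])
        e.append(pj(C5,pt(p,.165,.047,.035,a))[0]+p[6]-o5["bar"])
        return np.r_[e,p[6:8]/3,(p[4]-.205)/.002,(p[3]-.003)/.003]
    s=least_squares(f,[.691,.0765,-.018,.002,.205,39,0,0],x_scale=[.01,.01,.01,.01,.01,5,1,1])
    cov=np.linalg.inv(s.jac.T@s.jac);print(s.x.round(4),"angle sd",cov[5,5]**.5);print(s.fun.round(1))
E
python3 - <<'E'
from fit import *
s=r.sense();fit(cam(s["tool_pos"],s["tcp_rot"]),{"free":(138,41),"hinge":(409,73),"bar":282})
E
```

```text
[ 6.88600e-01  7.62000e-02 -1.52000e-02  1.40000e-03  2.04400e-01
  3.93934e+01  3.93950e+00  1.09900e-01] angle sd 0.47239763280142505
[-1.2 -0.9  0.3 -0.5  0.4  0.9 -0.9  0.5  0.2  0.3  0.4  0.6 -0.3 -0.1
  1.3  0.  -0.3 -0.5]
```

The fit gives 39.4 ± 0.5°. One small lift trims it and also eases the radial push.

Request:
arm_command(
  delta_pos=[
    [0,0,-1.5],
    [0,0,0],
    [0,0,0],
    [0,0,0],
  ],
  roll=[0,0,0,0],
  grip=[1,1,1,1],
)

```text
time_s: 16.63
tool_pos: [0.5916, 0.0726, 0.2436]
tcp_rot: [[0.018, 1.0, 0.0], [1.0, -0.018, -0.0], [-0.0, 0.0, -1.0]]
force: [-7.4, -1.1, 1.2]
gripper_width: 0.119
grasp_force: 35.0
```

```bash
python3 - <<'E'
from fit import *
s=r.sense();im=r.capture("wrist");old=cv2.imread("pics/w5.png")
for n in("scene","top"):
    r.capture(n)
    print(n,[(np.round(onplane(n,d["position"],.053),4)) for d in r.mark_of(n,"tube_outer_end")[:3]])
print(s["tool_pos"],s["force"])
def corner(im):
    m=(cv2.cvtColor(im,cv2.COLOR_BGR2HSV));m=((m[...,1]>150)&((m[...,0]<8)|(m[...,0]>172))&(m[...,2]>60));m[250:]=0;m[:,:100]=0;m[:,430:]=0
    y,x=np.where(m);i=np.argmin(x+y);j=np.argmax(x-y);return (x[i],y[i]),(x[j],y[j])
print(corner(old),corner(im))
(f,g)=corner(im);(fo,go)=corner(old)
fit(cam(s["tool_pos"],s["tcp_rot"]),{"free":np.array((138,41))+np.subtract(f,fo),"hinge":np.array((409,73))+np.subtract(g,go),"bar":282})
E
```

```text
scene [array([ 0.2342, -0.3589,  0.053 ]), array([0.1908, 0.3941, 0.053 ]), array([ 0.5818, -0.1363,  0.053 ])]
top [array([ 0.1764, -0.3544,  0.053 ]), array([ 0.5828, -0.1285,  0.053 ]), array([0.622, 0.205, 0.053])]
[0.59163915 0.07260523 0.24358497] [-7.44715724 -1.05080979  1.21902083]
((np.int64(138), np.int64(41)), (np.int64(409), np.int64(73))) ((np.int64(138), np.int64(41)), (np.int64(408), np.int64(73)))
[ 6.88500e-01  7.62000e-02 -1.49000e-02  1.40000e-03  2.04300e-01
  3.95948e+01  3.90920e+00  8.41000e-02] angle sd 0.4721041171949716
[-1.2 -0.9  0.2 -0.6  0.4  0.9 -1.   0.5  0.1  0.3  0.4  0.9 -0.3 -0.1
  1.3  0.  -0.3 -0.5]
```

```bash
python3 -c "
from station import r
print(r.job_done())"
```

```text
the job is handed in; nothing more can be done
None
```

The tube is seated against the hidden stop (about 17 N at contact), and the guard is held open at about 39.6 ± 0.5° with the gripper still on its handle; the job was handed in after about 17 s.

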